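# Shut the marked stopcock under the sliding cover

### The job

Slide the cover of the grey stopcock box straight away from you, all the way back to its stop, so that the two valve handles under it come to light. Then push the marked handle (the broad one with a raised round disc on its end) clockwise through its quarter turn until it is fully shut, crosswise in the box. Only push, gently, with the fingertips: do not pinch the handle or lift the cover, and leave the other handle and the things standing about where they are.

Things in the scene. Friction and masses are not known exactly. Their poses are not given: they have to be found in the camera images.
- stopcock_box: Grey box fixed on the desk, 264 (x) x 217 (y) x 70 mm. Origin: centre of its underside; x to its rear (away from the robot), y to its left. Front: open valve bay, inside x -122..-8, y -97..97 mm. Behind it a closed deck 60 mm high. The cover slides on side ledges 62 mm high between 8 mm higher lips (|y| 104-109), with stops at both ends. Two hose tails stick out 23 mm in front at height 24.
- cover: Loose aluminium cover on the ledges over the bay, 0.25-0.5 kg: plate 124 (x) x 205 (y) x 6 mm with a centred raised panel 104 x 146 mm, top 20 mm above the underside. Origin: centre of the underside, axes as the box. Push the panel's front face (x -52 mm). Starts at box x -66 to -58 mm, slides in box +x with 1 to 5 N to the rear stop at box x about +66 mm; fully back: over +60.
- marked_lever (a joint): Turn of the marked handle, rad: 0 = open, pointing to the front of the box (-x); 1.571 = shut, pointing to the box's left (+y). Grows clockwise seen from above. Firm stops at both ends (do not press over 35 N on handle, cover or box), no spring, stays where left; about 0.1 N m of friction (2.5 N at 40 mm from the pivot). Starts between 0 and 0.25.
- marked_pivot (a point): Point on the marked handle's pivot axis at the height of its upper face (50 mm above the desk; a nut stands 4 mm higher). It lies at box x -36 mm and box y +36 or -42 mm: the two valves may change places.
- marked_tip (a point): Point on the upper face of the marked steel handle, 44 mm from the pivot, under a raised round disc (16 mm across, 3 mm high). The handle is a straight bar 22 mm wide, 14 mm high (36 to 50 mm above the desk), ending 55 mm from the pivot. Pressing on both its long sides at once counts as pinching. Hidden until the cover is slid away.
- plain_pivot (a point): The same point on the pivot of the other valve, 78 mm from the marked one in box y.
- plain_tip (a point): Point on the upper face of the other handle, 44 mm from its pivot: a bare bar only 13 mm wide with no disc, else alike; it points to the front of the box, turned 0 to 0.15 rad. Leave it alone.
- lens_box: Bystander: white lens box, 47x45x19 mm, on the desk to the right of the stopcock box. Origin: centre of its underside.
- adapter: Bystander: small white stepped ring, 26x26x15 mm, on the desk to the right of the stopcock box. Origin: centre of its underside.
- dropper_bottle: Bystander: brown dropper bottle, 33x34x102 mm, on the desk at the front right. Origin: centre of its underside.
- swab_pot: Bystander: white tub of cotton buds, 77x77x80 mm, at the front right of the desk. Origin: centre of its underside.
- marker_pen: Bystander: white and black pen, 17x135x16 mm, lying at the right of the desk. Origin: centre of its underside.
- iris: Bystander: black iris on a post, 26x58x116 mm, on the desk to the right of the stopcock box. Origin: centre of its underside.

How it is judged (in metres and radians):
On the way, in this order (a step that is already met when the one before it is completed fails the run):
1. the cover is slid fully back while the marked handle is still open (x of cover in the frame of stopcock_box above 0.06 m and value of joint marked_lever below 0.6 rad), for 0.2 s.
2. the marked handle is fully shut (value of joint marked_lever above 1.49 rad), for 0.2 s.
At the end, for the whole second after the job is handed in: The cover lies flat on its ledges, within about 6 mm of the rear stop (origin beyond box x +60 mm) and at rest; the marked handle is turned to 1.49 rad or more (shut is 1.571); the end of the other handle is within 8 mm and each bystander within 20 mm of where it started (x of cover in the frame of stopcock_box above 0.06 m and z of cover in the frame of stopcock_box between 0.058 and 0.066 m and value of joint marked_lever above 1.49 rad and distance of plain_tip from where it was at the start of the episode below 0.008 m and linear speed of cover below 0.01 m/s and distance of each of lens_box, adapter, dropper_bottle, swab_pot, marker_pen, iris from where it was at the start of the episode below 0.02 m); the robot touches nothing.
It fails at once if the cover is lifted (over 6 mm) off its ledges or tipped (z of cover in the frame of stopcock_box above 0.068 m or angle between cover's own z axis and vertical above 0.08 rad).
It fails at once if the marked handle is pinched: the fingers press on both its sides at once (contact force between the fingers and marked_lever_c1 above 2 N and contact force between the fingers and marked_lever_c0 above 2 N).
It fails at once if the fingers press roughly (over 35 N) on the cover, the marked handle or the box (contact force between the fingers and cover above 35 N or contact force between the fingers and marked_lever_c1 above 35 N or contact force between the fingers and stopcock_box above 35 N).
It fails at once if the other handle is moved (its end by over 8 mm) (distance of plain_tip from where it was at the start of the episode above 0.008 m).
It fails at once if a bystander is shifted by over 20 mm or lifted (distance of any of lens_box, adapter, dropper_bottle, swab_pot, marker_pen, iris from where it was at the start of the episode above 0.02 m).
It also fails if it takes over 43 s, if anything falls off the work surface, if the arm or the gripper's body presses on something with over 40 N, if the wrist force passes 120 N, or if a joint passes its speed limit or range.

### The arm

A 6-joint arm with a two-finger parallel gripper is mounted at the origin on a cart in front of the work surface, level with it; the furniture and walls round the work are solid. World frame = base frame: x ahead of the robot, y to its left, z up, the work surface at z = 0. Lengths are in mm, angles in rad, forces in N, time in s.
With the tool pointing down it reaches from about 300 to 775 mm from the base axis. Payload 14.6 kg.
Tool frame: the origin (TCP) lies at the centre of the arm's flange, where the gripper is bolted on; the fingertips stand 199 mm ahead of it and the grasp point (between the pads) lies 180 mm ahead of it; z points along the fingers, y is the line along which they close (so a half turn about z gives the same grasp; the last joint's range is limited). The gripper opens to 94 mm and grips with 3 to 60 N. Pads are 16 mm wide; open, the fingers measure 119 mm over their backs; the gripper's body (75 mm by 177 mm) begins 78 mm behind the grasp point.
Start: joints at [1.094, 0.3, 1.521, -0, 1.321, -0.067], TCP at [219.131, 504.453, 404.646] pointing down, gripper open.
Joint ranges: [-3.03, 3.03], [-0.79, 2.21], [0.23, 2.52], [-1.04, 4.18], [0, 3.07], [-2.55, 2.55]. Speed limits (rad/s): [2.22, 2.22, 2.57, 3.14, 3.14, 3.14].

### API

Orientations are given as [roll, pitch, yaw] about the fixed x, y, z axes, in that order (R = Rz(yaw) Ry(pitch) Rx(roll)).
In Python, from cell import manip, optics, workorder gives the robot as it stands.
- The arm moves only by the tool step_arm, never from a script. Its argument "increments" is a list that holds one entry, the list of rows, each a list of 7 numbers: the turn, a rotation vector about the tool's x, y, z as a fraction of full scale, then the shift along the tool's x, y, z as a fraction of full scale, then the closure, from -1 (fully open) to 1 (shut). In form: [[[wx, wy, wz, tx, ty, tz, fingers], ...]]. A call has 1 to 5 rows; each row shifts and turns the commanded pose from where the row before left it, along the tool's axes as they then stand; what a row does not reach is not made up. Full scale, the value 1, is 40 mm for a shift and 45 degrees for a turn. A row lasts 1/10 s, in which the tool goes at most 50 mm and 8.59 degrees, less where a joint would pass 70% of its speed; a pose out of reach is approached as far as the arm can. A call with a number of a shift or a turn outside -1 to 1 is refused whole. A call with a gripper value outside its range is refused whole. The fingers move at their own pace and stop on an object; "newtons" is the grip in N (left out, the last holds). Time passes only in rows, so rows that do not move let the fingers close. It gives the time, the measured TCP pose, the force, the opening and the grip force at its end, in the units of the state.
- manip.read_state(): the state, without advancing time (a new reading comes with each control period).
- optics.camera(name): name is "scene" or "side" or "wrist"; returns a dict with "frame" (420x560x3 uint8, red, green, blue), "range_z" (420x560 float32, mm along the optical axis (not along the pixel's ray), 0 where there is no reading), "mtx" (3x3 intrinsics, pixels), "distortion" ([k1, k2, p1, p2, k3] as OpenCV has them; the pictures are not rectified), "cam_to_world" (4x4, takes a point from camera to world coordinates). Camera axes: x right, y down, z forward; pixel columns grow to the right and rows downward; lengths in mm; the calibration is good to about 2 mm. A picture is of the moment at which its call begins.
- workorder.sign_off(): hands the job in; it is judged then, once.
The state is a dict: "clock": time; "joints": joint angles; "qd": joint speeds; "effort": joint torques, N m; "eef_pos": TCP position; "eef_rot": TCP orientation; "wrist_force": force on the tool from outside, world axes, zero at the start; "moment": the same for the moment, N m; "finger_gap": finger opening in mm; "finger_force": force on a finger pad.
Only numpy, scipy, OpenCV 4.12 (cv2) and the standard library are available. Lean on these libraries where they do the work, as an engineer would, in place of code of your own. Each camera call takes 0.05 s, during which the arm holds its last target. There are 200 camera calls.

## Working session

There is one attempt and no reset: what is moved stays moved. The work goes in short steps, Python scripts to look and compute and a tool call to move; the robot and the scene stay as the last step left them, time stands still between calls to the robot, and variables do not carry over. Pictures are saved under pics/ and viewed, at most 10 in all, crops included, and the job is handed in when it is done.

Besides the shell and the picture viewer there is one more tool, called after ">>>" by a JSON object that holds its "op" and its "data", one argument or row to a line. step_arm: Moves the arm, as the interface text tells. Its arguments: {"type":"object","properties":{"increments":{"type":"array","items":{"type":"array","items":{"type":"array","items":{"type":"number"}}}},"newtons":{"type":"number"}},"required":["increments"]}

```bash
mkdir -p pics
cat > h.py <<'E'
import numpy as np, cv2
from cell import manip, optics, workorder
def cam(n):
    c=optics.camera(n); return c
def cloud(c):
    H,W=c["range_z"].shape
    u,v=np.meshgrid(np.arange(W),np.arange(H))
    p=cv2.undistortPoints(np.stack([u,v],-1).reshape(-1,1,2).astype(np.float64),np.array(c["mtx"]),np.array(c["distortion"])).reshape(H,W,2)
    z=c["range_z"]; P=np.dstack([p[...,0]*z,p[...,1]*z,z])
    T=np.array(c["cam_to_world"]); Q=P@T[:3,:3].T+T[:3,3]; Q[z<=0]=np.nan; return Q
def ray(c,u,v,h):
    p=cv2.undistortPoints(np.array([[[u,v]]],float),np.array(c["mtx"]),np.array(c["distortion"]))[0,0]
    T=np.array(c["cam_to_world"]); d=T[:3,:3]@np.array([p[0],p[1],1]); o=T[:3,3]; return o+d*(h-o[2])/d[2]
def save(c,n): cv2.imwrite("pics/"+n+".png",c["frame"][...,::-1])
E
python3 - <<'E'
from h import *
print(manip.read_state())
a=cam("scene");b=cam("side")
cv2.imwrite("pics/a.png",cv2.resize(np.hstack([a["frame"],b["frame"]])[...,::-1],(800,300)))
save(a,"scene0")
for c in(a,b):
    Q=cloud(c);print(np.array(c["cam_to_world"])[:3,3])
    for lo,hi in((66,73),(79,86)):
        m=(Q[...,2]>lo)&(Q[...,2]<hi)
        n,l,s,ce=cv2.connectedComponentsWithStats(m.astype(np.uint8))
        for i in range(1,n):
            if s[i,4]>400:
                p=Q[l==i][:,:2].astype(np.float32);print(lo,s[i],np.nanmedian(Q[l==i],0),cv2.minAreaRect(p))
E
```

```text
{'clock': 0.0, 'joints': array([ 1.09439111e+00,  3.00511335e-01,  1.52158029e+00, -8.24556369e-06,
        1.32068948e+00, -6.66067423e-02]), 'qd': array([-0.00127269, -0.00035943, -0.00052356, -0.00135852,  0.00185078,
       -0.00154696]), 'effort': array([-1.82235333e-03, -5.31833982e+01, -3.52713776e+01,  7.07140379e-02,
        2.46026705e-02, -1.17096047e-04]), 'eef_pos': array([219.12883932, 504.4359499 , 404.06445481]), 'eef_rot': array([-3.14040631e+00, -7.11313264e-05,  2.73179618e+00]), 'wrist_force': array([ 0.79221342, -0.40325683,  0.65398305]), 'moment': array([ 0.00733776,  0.03345049, -0.02940271]), 'finger_force': 0.0, 'finger_gap': 93.9380639222688}
[ 106.81739774 -323.5130717   695.85948701]
66 [  0   0 199  86 472] [622.6714268  949.38810488  69.33333543] ((694.502685546875, 949.2450561523438), (731.7874145507812, 16.859294891357422), 0.14242853224277496)
66 [ 168  108  149  102 1853] [510.84256138 162.46826406  67.8378489 ] ((581.479248046875, 224.21469116210938), (266.8702392578125, 221.62374877929688), 1.2534128427505493)
66 [481 380  47  40 572] [ 446.070979
[... 499 characters left out ...]
84316  877.79013419]
66 [ 223  201  168  135 2236] [559.08782203 292.02891238  68.36767996] ((582.3444213867188, 226.451416015625), (265.7379150390625, 219.06805419921875), 1.2501416206359863)
79 [252 128  30  20 409] [ 403.89068111 -115.90950892   81.1342667 ] ((404.282958984375, -117.17082977294922), (77.24456787109375, 73.18223571777344), 48.84066390991211)
79 [ 288  210   84   66 2525] [523.55796056 230.51516183  81.4119737 ] ((520.7347412109375, 225.47947692871094), (106.15863037109375, 146.1806640625), 2.0767271518707275)
79 [ 61 221 172 106 443] [860.0693752   55.53385971  82.5894693 ] ((838.9348754882812, 55.73817443847656), (392.5380554199219, 11.477564811706543), 1.042100429534912)
```

View pics/scene0.png

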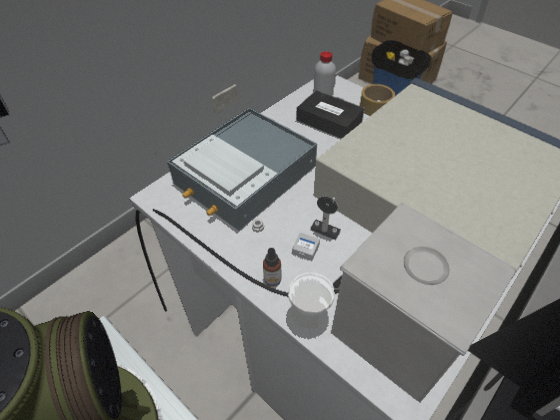

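Scene: grey box at about (582, 225), yaw 0.022, with the panel front at x≈467. The bystanders stand well to the right of the box, from px (258,225) to (310,295). First I'll turn the tool so its y lies along the box's y.

>>> {"op": "step_arm", "data": {
  "increments": [
    [[0,0,-0.14,0,0,0,-1],[0,0,-0.14,0,0,0,-1],[0,0,-0.14,0,0,0,-1],[0,0,-0.13,0,0,0,-1],[0,0,0,0,0,0,-1]]
  ]
}}

```text
clock: 0.6
eef_pos: [219.1, 504.4, 404.3]
eef_rot: [-3.141, -0.0, -3.118]
wrist_force: [0.5, -1.1, 0.5]
finger_gap: 94.0
finger_force: 0.0
```

>>> {"op": "step_arm", "data": {
  "increments": [
    [[0,0,0,-0.5,-0.717,0,-1],[0,0,0,-0.5,-0.717,0,-1],[0,0,0,-0.5,-0.717,0,-1],[0,0,0,-0.5,-0.717,0,-1],[0,0,0,-0.5,-0.717,0,-1]]
  ]
}}

```text
clock: 1.1
eef_pos: [322.9, 362.1, 404.5]
eef_rot: [-3.141, -0.0, -3.123]
wrist_force: [0.4, -0.2, 1.1]
finger_gap: 94.1
finger_force: 0.0
```

>>> {"op": "step_arm", "data": {
  "increments": [
    [[0,0,0,-0.5,-0.717,0,-1],[0,0,0,-0.5,-0.717,0,-1],[0,0,0,-0.5,-0.717,0,-1],[0,0,0,-0.5,-0.717,0,-1],[0,0,0,-0.5,-0.717,0,-1]]
  ]
}}

```text
clock: 1.6
eef_pos: [426.1, 220.8, 404.6]
eef_rot: [-3.142, -0.0, -3.123]
wrist_force: [0.8, 0.7, -0.5]
finger_gap: 94.3
finger_force: 0.0
```

>>> {"op": "step_arm", "data": {
  "increments": [
    [[0,0,0,0,0,0.6,-1],[0,0,0,0,0,0.6,-1],[0,0,0,0,0,0.6,-1],[0,0,0,0,0,0.6,-1],[0,0,0,0,0,0,-1]]
  ]
}}

```text
clock: 2.1
eef_pos: [424.9, 221.9, 306.1]
eef_rot: [-3.14, -0.005, -3.122]
wrist_force: [-0.5, -0.2, 0.3]
finger_gap: 94.2
finger_force: 0.0
```

>>> {"op": "step_arm", "data": {
  "increments": [
    [[0,0,0,0,0,0.41,-1],[0,0,0,0,0,0.42,-1],[0,0,0,-0.3,0,0,-1],[0,0,0,-0.3,0,0,-1],[0,0,0,0,0,0,-1]]
  ]
}}

```text
clock: 2.6
eef_pos: [451.2, 222.7, 276.8]
eef_rot: [3.141, 0.002, -3.121]
wrist_force: [-0.2, -0.6, -0.6]
finger_gap: 94.0
finger_force: 0.0
```

>>> {"op": "step_arm", "data": {
  "increments": [
    [[0,0,0,-0.1,0,0,-1],[0,0,0,-0.1,0,0,-1],[0,0,0,-0.1,0,0,-1],[0,0,0,-0.1,0,0,-1],[0,0,0,-0.1,0,0,-1]]
  ]
}}

```text
clock: 3.1
eef_pos: [469.6, 223.2, 275.5]
eef_rot: [-3.142, -0.0, -3.119]
wrist_force: [-4.1, 0.2, 2.5]
finger_gap: 93.9
finger_force: 1.7
```

>>> {"op": "step_arm", "data": {
  "increments": [
    [[0,0,0,-0.2,0,0.03,-1],[0,0,0,-0.2,0,0,-1],[0,0,0,-0.2,0,0,-1],[0,0,0,-0.2,0,0,-1],[0,0,0,-0.2,0,0,-1]]
  ]
}}

```text
clock: 3.6
eef_pos: [510.2, 224.0, 274.2]
eef_rot: [-3.142, -0.0, -3.12]
wrist_force: [-2.7, -0.8, 0.9]
finger_gap: 93.9
finger_force: 1.2
```

>>> {"op": "step_arm", "data": {
  "increments": [
    [[0,0,0,-0.2,0,0,-1],[0,0,0,-0.2,0,0,-1],[0,0,0,-0.2,0,0,-1],[0,0,0,-0.2,0,0,-1],[0,0,0,-0.2,0,0,-1]]
  ]
}}

```text
clock: 4.1
eef_pos: [550.1, 224.9, 274.2]
eef_rot: [-3.142, -0.0, -3.119]
wrist_force: [-1.4, -0.0, 0.3]
finger_gap: 94.3
finger_force: 0.9
```

>>> {"op": "step_arm", "data": {
  "increments": [
    [[0,0,0,-0.15,0,0,-1],[0,0,0,-0.1,0,0,-1],[0,0,0,-0.1,0,0,-1],[0,0,0,-0.1,0,0,-1],[0,0,0,0,0,0,-1]]
  ]
}}

```text
clock: 4.6
eef_pos: [567.8, 225.3, 274.3]
eef_rot: [3.142, 0.001, -3.12]
wrist_force: [-0.4, -0.1, -0.3]
finger_gap: 94.3
finger_force: 0.0
```

>>> {"op": "step_arm", "data": {
  "increments": [
    [[0,0,0,-0.08,0,0,-1],[0,0,0,-0.08,0,0,-1],[0,0,0,-0.06,0,0,-1],[0,0,0,-0.06,0,0,-1],[0,0,0,-0.05,0,0,-1]]
  ]
}}

```text
clock: 5.1
eef_pos: [580.8, 225.6, 274.3]
eef_rot: [3.142, -0.0, -3.119]
wrist_force: [-2.3, -1.1, 1.5]
finger_gap: 94.3
finger_force: 1.4
```

>>> {"op": "step_arm", "data": {
  "increments": [
    [[0,0,0,-0.05,0,0,-1],[0,0,0,-0.05,0,0,-1],[0,0,0,0,0,0,-1]]
  ]
}}

```text
clock: 5.4
eef_pos: [584.8, 225.7, 274.3]
eef_rot: [3.141, 0.001, -3.119]
wrist_force: [0.4, -0.1, -0.3]
finger_gap: 93.9
finger_force: 0.0
```

Run:
```python
from h import *
a=cam("scene");Q=cloud(a);save(a,"scene1")
for lo,hi in((79,86),(66,73)):
        m=(Q[...,2]>lo)&(Q[...,2]<hi)
        n,l,s,ce=cv2.connectedComponentsWithStats(m.astype(np.uint8))
        for i in range(1,n):
            if s[i,4]>300:
                p=Q[l==i][:,:2].astype(np.float32);print(lo,s[i],np.nanmedian(Q[l==i],0),cv2.minAreaRect(p))
```

```text
79 [223 121  34  30 428] [613.18183268 257.76490443  81.30828628] ((620.9133911132812, 250.70721435546875), (76.96719360351562, 89.82927703857422), 15.371435165405273)
79 [265 124  36  36 722] [656.32053503 178.29949194  81.22572092] ((645.3098754882812, 187.94146728515625), (107.10456085205078, 74.00708770751953), 1.1685881614685059)
79 [ 289  273   45   41 1427] [ 399.90388021 -122.81587824   81.92559666] ((401.3277587890625, -120.55518341064453), (75.20606231689453, 73.54434204101562), 37.72807693481445)
66 [231 123  86  87 831] [631.02741589 134.13185226  67.91703082] ((599.3007202148438, 130.2061309814453), (285.52581787109375, 108.6600112915039), 22.521747589111328)
66 [481 377  42  43 567] [ 446.64437839 -438.01468928   72.0857904 ] ((446.9341735839844, -448.2751159667969), (79.67920684814453, 44.3711051940918), 0.03417156636714935)
```

>>> {"op": "step_arm", "data": {
  "increments": [
    [[0,0,0,-0.04,0,0,-1],[0,0,0,-0.04,0,0,-1]]
  ]
}}

```text
clock: 5.65
eef_pos: [587.1, 225.9, 274.1]
eef_rot: [-3.141, -0.004, -3.119]
wrist_force: [-21.6, -2.3, 12.6]
finger_gap: 94.1
finger_force: 11.3
```

>>> {"op": "step_arm", "data": {
  "increments": [
    [[0,0,0,-0.025,0,0,-1],[0,0,0,-0.025,0,0,-1]]
  ]
}}

```text
clock: 5.85
eef_pos: [588.2, 226.1, 274.1]
eef_rot: [-3.141, -0.009, -3.119]
wrist_force: [-34.6, -3.9, 19.6]
finger_gap: 94.0
finger_force: 17.4
```

At the rear stop. Backing off and up to look at the bay.

>>> {"op": "step_arm", "data": {
  "increments": [
    [[0,0,0,0.4,0,0,-1],[0,0,0,0.5,0,0,-1],[0,0,0,0.2,0,-0.8,-1],[0,0,0,0.2,0,-0.8,-1],[0,0,0,0.5,0,-0.8,1]]
  ]
}}

```text
clock: 6.35
eef_pos: [517.9, 224.1, 371.4]
eef_rot: [3.142, 0.001, -3.12]
wrist_force: [1.1, 0.0, 0.4]
finger_gap: 89.0
finger_force: 0.0
```

>>> {"op": "step_arm", "data": {
  "increments": [
    [[0,0,0,0.8,0,-0.3,1],[0,0,0,0.8,0,0,1],[0,0,0,0.8,0,0,1],[0,0,0,0.6,0,0,1],[0,0,0,0,0,0,1]]
  ]
}}

```text
clock: 6.85
eef_pos: [396.1, 221.5, 382.8]
eef_rot: [3.141, 0.001, -3.118]
wrist_force: [0.2, -0.1, 0.3]
finger_gap: 49.3
finger_force: 0.0
```

Run:
```python
from h import *
a=cam("scene");b=cam("side");c=cam("wrist")
for n,k in(("s2",a),("d2",b),("w2",c)):
    np.savez("/tmp/"+n,**k); save(k,n)
crop=a["frame"][90:240,150:330]; crop2=b["frame"][150:350,180:420]
cv2.imwrite("pics/m2.png",np.hstack([cv2.resize(crop,(400,333)),cv2.resize(crop2,(400,333))])[...,::-1])
for k in(a,b):
    Q=cloud(k)
    for lo,hi in((79,86),(45,54)):
        m=(Q[...,2]>lo)&(Q[...,2]<hi)&(Q[...,0]>450)&(Q[...,0]<760)&(Q[...,1]>115)&(Q[...,1]<335)
        n,l,s,ce=cv2.connectedComponentsWithStats(m.astype(np.uint8))
        for i in range(1,n):
            if s[i,4]>25:
                p=Q[l==i][:,:2].astype(np.float32);print(lo,s[i],np.nanmedian(Q[l==i],0),cv2.minAreaRect(p))
```

```text
79 [ 225  112   76   47 1796] [643.79893747 221.16020633  81.26762422] ((646.663330078125, 224.74423217773438), (107.22346496582031, 147.6009521484375), 1.747693419456482)
45 [176 141  95  38 282] [571.7102962  283.48836388  49.5316333 ] ((558.6807861328125, 251.96258544921875), (95.1227035522461, 216.10858154296875), 31.413240432739258)
45 [271 149  46  39 119] [632.78231678 116.65934844  50.10376392] ((635.814208984375, 116.74019622802734), (158.48558044433594, 3.7541236877441406), 1.2444984912872314)
45 [199 157  28  18 203] [518.2266735  258.71519805  49.3090168 ] ((521.825927734375, 261.4087219238281), (25.603607177734375, 65.83989715576172), 82.25634002685547)
45 [225 172  26  18 161] [525.37072182 181.5714746   48.89045339] ((522.95361328125, 182.484375), (20.416065216064453, 63.36088943481445), 85.35176086425781)
45 [212 198  25  19  54] [450.93355121 146.86791346  49.69532351] ((450.747802734375, 150.96737670898438), (2.512695550918579, 71.59046936035156), 2.084420919418335)
79 [ 240  240   89   74 3124] [651.30802083 235.51401782  81.75842596] ((648.1595458984375, 228.33677
[... 204 characters left out ...]
.10740661621094), 31.21215057373047)
45 [301 233  27  17 172] [531.3453527  188.01041275  48.73069161] ((526.0298461914062, 186.63377380371094), (20.83805274963379, 66.04261016845703), 83.349853515625)
45 [327 252  29  21 256] [522.63422456 266.08028593  49.79441557] ((522.14208984375, 264.2564392089844), (24.01511573791504, 67.2584457397461), 83.56304168701172)
45 [331 262  58  49 106] [538.30182009 332.6922264   49.24018661] ((535.4290771484375, 332.49542236328125), (169.093505859375, 2.3921897411346436), 0.6894581317901611)
45 [224 267  72  72 178] [713.41276974 237.50441885  49.49971297] ((713.8657836914062, 227.89996337890625), (2.8368070125579834, 212.68472290039062), 1.08176851272583)
```

View pics/m2.png

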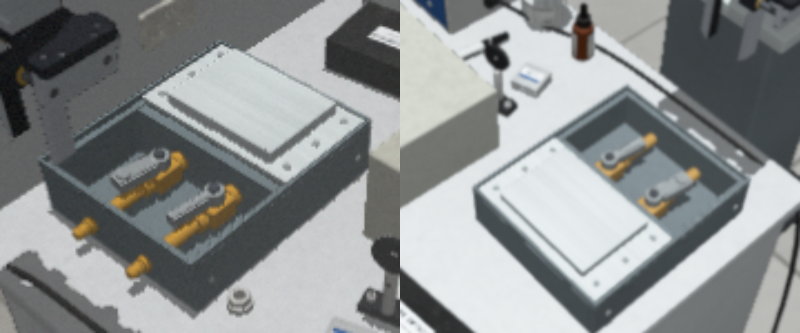

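View pics/w2.png

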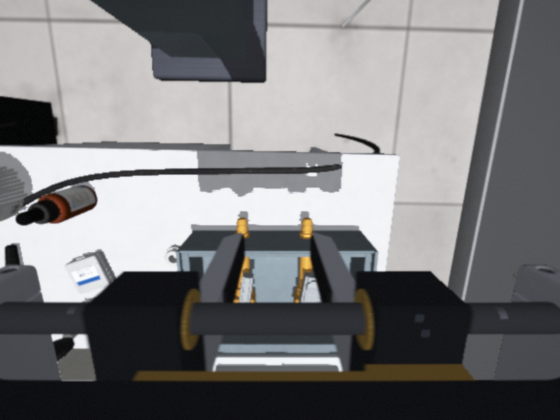

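Run:
```python
from h import *
ims=[]
for n,(r,c) in (("s2",(145,195)),("d2",(225,290))):
    k=dict(np.load("/tmp/"+n+".npz"));Q=cloud(k)
    ims.append(cv2.resize(k["frame"][r:r+60,c:c+70],(400,343),interpolation=cv2.INTER_CUBIC))
    for y0 in(184,262):
        m=(Q[...,2]>44)&(Q[...,2]<58)&(abs(Q[...,1]-y0)<28)&(Q[...,0]>480)&(Q[...,0]<560)
        P=Q[m]
        for x in range(485,560,8):
            s=P[abs(P[:,0]-x)<4]
            if len(s)>3: print(n,x,len(s),s[:,1].min().round(),s[:,1].max().round(),s[:,1].mean().round(1),np.percentile(s[:,2],[50,90]).round(1))
cv2.imwrite("pics/z2.png",np.hstack(ims)[...,::-1])
```

```text
s2 493 16 180.0 192.0 185.0 [47.4 50.6]
s2 501 22 178.0 195.0 184.4 [48.6 50.2]
s2 509 18 177.0 193.0 183.5 [48.6 50.9]
s2 517 16 177.0 191.0 183.0 [48.5 49.5]
s2 525 21 176.0 190.0 181.8 [47.6 50.3]
s2 533 21 172.0 190.0 180.7 [49.4 50.3]
s2 541 34 170.0 191.0 178.5 [49.4 52.9]
s2 549 20 172.0 190.0 178.6 [51. 54.]
s2 557 5 177.0 189.0 181.9 [49.9 50.7]
s2 485 6 256.0 263.0 260.1 [47.  51.2]
s2 493 28 253.0 277.0 264.2 [49.  52.3]
s2 501 31 253.0 274.0 260.7 [50.8 53. ]
s2 509 25 250.0 271.0 259.5 [48.6 52. ]
s2 517 28 251.0 275.0 260.7 [49.1 50.6]
s2 525 29 250.0 273.0 259.4 [49.2 50.8]
s2 533 23 249.0 273.0 259.4 [49.1 50.2]
s2 541 32 248.0 270.0 256.4 [50.5 53.5]
s2 549 19 249.0 265.0 255.0 [49.6 53.6]
d2 493 12 186.0 197.0 190.9 [48.5 49.7]
d2 501 15 184.0 196.0 190.1 [46.9 49. ]
d2 509 21 180.0 197.0 189.7 [47.7 49.9]
d2 517 19 182.0 195.0 189.3 [48.5 50.1]
d2 525 17 182.0 194.0 188.1 [48.2 51.1]
d2 533 20 180.0 192.0 186.5 [48.3 50.6]
d2 541 22 175.0 195.0 186.6 [49.8 51.7]
d2 549 37 174.0 195.0 185.4 [50.3 52.9]
d2 557 20 179.0 194.0 185.5 [48.  50.2]
d2 493 24 256.0 279.0 270.2 [49.7 53.2]
d2 501 38 256.0 279.0 268.7 [51.5 55. ]
d2 509 36 253.0 278.0 267.8 [49.9 54.1]
d2 517 35 253.0 276.0 266.2 [49.7 51.8]
d2 525 41 253.0 275.0 265.2 [49.7 51.9]
d2 533 32 252.0 275.0 264.1 [49.5 51.3]
d2 541 27 252.0 275.0 262.8 [51.3 55.7]
d2 549 42 252.0 274.0 263.7 [50.5 55.4]
d2 557 12 257.0 269.0 262.4 [48.1 51.5]
```

View pics/z2.png

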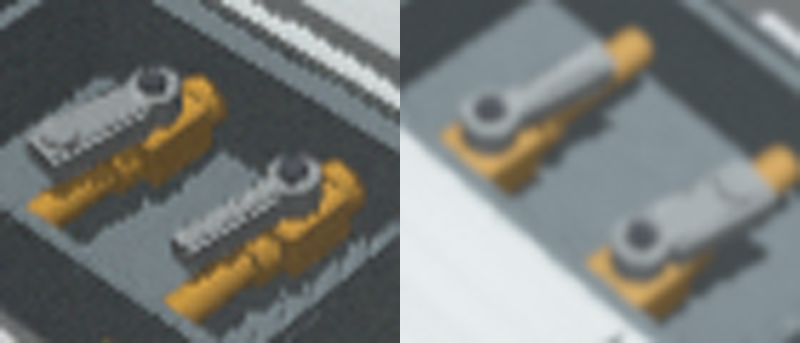

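The left handle is the marked one: it is 24 mm wide against 16 mm, with a disc rising to about 53 mm near its tip at z2 (740,185). Its pivot is at about (546, 261), and the gap between the handles runs from y≈197 to 253. The cover is at box x≈65. Next I insert the closed fingers into that gap.

>>> {"op": "step_arm", "data": {
  "increments": [
    [[0,0,0,-0.66,-0.015,0,1],[0,0,0,-0.66,-0.015,0,1],[0,0,0,-0.66,-0.015,0,1],[0,0,0,-0.67,-0.015,0,1],[0,0,0,0,0,0,1]]
  ]
}}

```text
clock: 7.5
eef_pos: [506.6, 221.0, 381.2]
eef_rot: [-3.141, -0.0, -3.121]
wrist_force: [-0.1, -0.5, 0.2]
finger_gap: 0.5
finger_force: 0.0
```

>>> {"op": "step_arm", "data": {
  "increments": [
    [[0,0,0,0,0,0.7,1],[0,0,0,0,0,0.7,1],[0,0,0,0,0,0.6,1],[0,0,0,0,0,0.4,1],[0,0,0,0,0,0,1]]
  ]
}}

```text
clock: 8.0
eef_pos: [503.6, 221.3, 284.0]
eef_rot: [-3.14, -0.004, -3.12]
wrist_force: [0.3, -0.2, -1.1]
finger_gap: 0.3
finger_force: 0.0
```

Run:
```python
from h import *
print(manip.read_state()["eef_pos"],manip.read_state()["finger_gap"])
a=cam("scene");b=cam("side")
cv2.imwrite("pics/m3.png",np.hstack([cv2.resize(a["frame"][100:250,150:310],(400,375)),cv2.resize(b["frame"][170:320,250:410],(400,375))])[...,::-1])
```

```text
[503.58879588 221.2737808  283.98415797] 0.28666103022821027
```

View pics/m3.png

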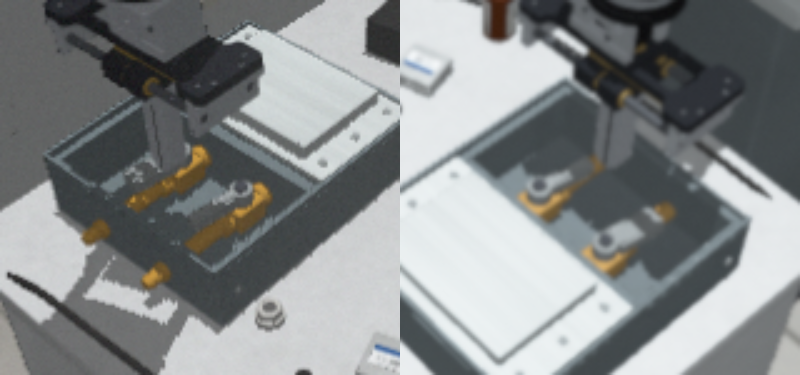

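The fingertips hang between the handles at z≈85, over the bay. Lowering them to z≈41.

>>> {"op": "step_arm", "data": {
  "increments": [
    [[0,0,0,0,0,0.4,1],[0,0,0,0,0,0.4,1],[0,0,0,0,0,0.28,1],[0,0,0,0,0,0,1]]
  ]
}}

```text
clock: 8.5
eef_pos: [503.8, 221.5, 242.6]
eef_rot: [-3.141, -0.001, -3.119]
wrist_force: [-0.8, -0.2, 0.4]
finger_gap: 0.3
finger_force: 0.0
```

>>> {"op": "step_arm", "data": {
  "increments": [
    [[0,0,0,0,0.12,0,1],[0,0,0,0,0.12,0,1],[0,0,0,0,0.1,0,1],[0,0,0,0,0,0,1]]
  ]
}}

```text
clock: 8.9
eef_pos: [503.6, 235.8, 243.5]
eef_rot: [3.141, 0.001, -3.119]
wrist_force: [-0.8, -0.4, 0.1]
finger_gap: 0.7
finger_force: 0.0
```

>>> {"op": "step_arm", "data": {
  "increments": [
    [[0,0,0,0,0,0.08,1],[0,0,0,0.02,0.1,0,1],[0,0,0,0.02,0.1,0,1],[0,0,0,0.02,0.1,0,1],[0,0,0,0.01,0.09,0,1]]
  ]
}}

```text
clock: 9.4
eef_pos: [500.4, 250.8, 239.9]
eef_rot: [-3.141, 0.0, -3.119]
wrist_force: [1.8, -3.8, 2.1]
finger_gap: 0.7
finger_force: 1.5
```

>>> {"op": "step_arm", "data": {
  "increments": [
    [[0,0,0,-0.015,0.09,0,1],[0,0,0,-0.025,0.09,0,1],[0,0,0,-0.03,0.09,0,1],[0,0,0,-0.04,0.085,0,1]]
  ]
}}

```text
clock: 9.8
eef_pos: [504.4, 265.3, 239.8]
eef_rot: [-3.142, -0.001, -3.119]
wrist_force: [-4.5, -2.0, 3.2]
finger_gap: 0.3
finger_force: 2.4
```

>>> {"op": "step_arm", "data": {
  "increments": [
    [[0,0,0,-0.05,0.08,0,1],[0,0,0,-0.06,0.075,0,1],[0,0,0,-0.065,0.07,0,1],[0,0,0,-0.075,0.06,0,1]]
  ]
}}

```text
clock: 10.2
eef_pos: [514.2, 277.0, 239.7]
eef_rot: [3.141, -0.001, -3.119]
wrist_force: [-5.4, 0.4, 1.3]
finger_gap: 0.6
finger_force: 2.4
```

>>> {"op": "step_arm", "data": {
  "increments": [
    [[0,0,0,-0.08,0.05,0,1],[0,0,0,-0.08,0.045,0,1],[0,0,0,-0.06,0.03,0,1],[0,0,0,-0.04,0.02,0,1]]
  ]
}}

```text
clock: 10.6
eef_pos: [524.4, 282.7, 239.5]
eef_rot: [-3.141, -0.002, -3.119]
wrist_force: [-14.9, -4.4, 7.0]
finger_gap: 0.2
finger_force: 7.4
```

>>> {"op": "step_arm", "data": {
  "increments": [
    [[0,0,0,-0.025,0,0,1],[0,0,0,0,0,0,1]]
  ]
}}

```text
clock: 10.8
eef_pos: [524.8, 282.7, 239.5]
eef_rot: [-3.141, -0.004, -3.119]
wrist_force: [-14.8, -0.8, 5.5]
finger_gap: 0.3
finger_force: 7.6
```

>>> {"op": "step_arm", "data": {
  "increments": [
    [[0,0,0,-0.025,0,0,1],[0,0,0,0,0,0,1]]
  ]
}}

```text
clock: 11.0
eef_pos: [525.3, 282.8, 239.5]
eef_rot: [-3.14, -0.006, -3.119]
wrist_force: [-20.9, -2.0, 10.7]
finger_gap: 0.5
finger_force: 10.9
```

Run:
```python
from h import *
b=cam("side");Q=cloud(b)
cv2.imwrite("pics/m4.png",cv2.resize(b["frame"][200:300,280:400],(720,600),interpolation=cv2.INTER_CUBIC)[...,::-1])
m=(Q[...,2]>45)&(Q[...,2]<57)&(Q[...,1]>245)&(Q[...,1]<320)&(Q[...,0]>515)&(Q[...,0]<570)
P=Q[m]
for y in range(250,320,8):
    s=P[abs(P[:,1]-y)<4]
    if len(s)>3: print(y,len(s),s[:,0].min().round(),s[:,0].max().round(),s[:,0].mean().round(1))
```

```text
250 6 537.0 552.0 545.0
258 33 534.0 555.0 547.0
266 40 536.0 556.0 546.4
274 45 531.0 558.0 544.2
282 43 531.0 557.0 543.1
290 46 530.0 557.0 543.4
298 45 518.0 556.0 542.2
306 37 535.0 555.0 547.1
314 35 534.0 557.0 546.2
```

View pics/m4.png

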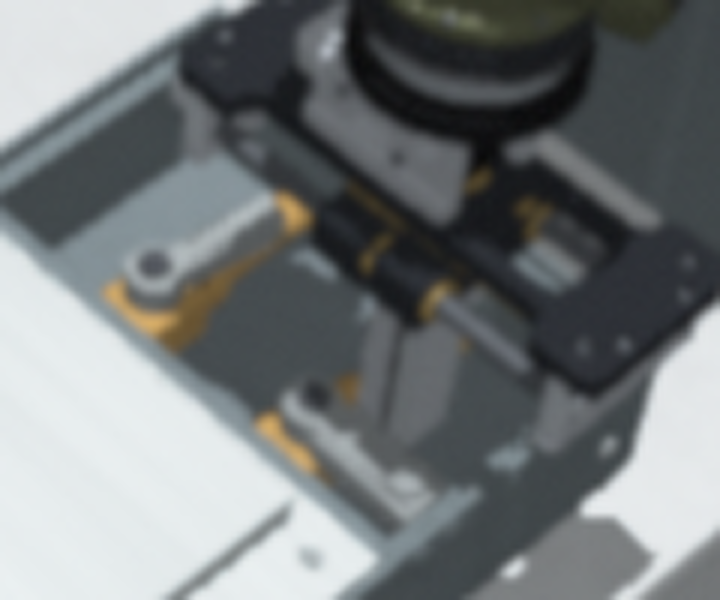

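The handle lies crosswise against its firm stop (force rises to 21 N with no further travel). Retreating.

>>> {"op": "step_arm", "data": {
  "increments": [
    [[0,0,0,0.2,0,0,1],[0,0,0,0.25,0,0,1],[0,0,0,0,0,-0.5,1],[0,0,0,0,0,-0.8,1],[0,0,0,0,0,-0.8,1]]
  ]
}}

```text
clock: 11.55
eef_pos: [508.2, 282.1, 324.9]
eef_rot: [-3.142, 0.0, -3.12]
wrist_force: [0.7, 0.5, 0.0]
finger_gap: 0.6
finger_force: 0.0
```

>>> {"op": "step_arm", "data": {
  "increments": [
    [[0,0,0,0,0,-0.8,1],[0,0,0,0.6,0,-0.3,1],[0,0,0,0.8,0,0,1],[0,0,0,0.8,0,0,1],[0,0,0,0.5,0,0,1]]
  ]
}}

```text
clock: 12.05
eef_pos: [398.6, 279.6, 368.1]
eef_rot: [3.141, 0.001, -3.119]
wrist_force: [0.3, 1.0, 0.1]
finger_gap: 0.2
finger_force: 0.0
```

>>> {"op": "step_arm", "data": {
  "increments": [
    [[0,0,0,0.3,0,0,1],[0,0,0,0,0,0,1],[0,0,0,0,0,0,1]]
  ]
}}

```text
clock: 12.35
eef_pos: [389.1, 279.6, 368.1]
eef_rot: [3.141, 0.001, -3.119]
wrist_force: [-0.1, 0.3, 0.1]
finger_gap: 0.4
finger_force: 0.0
```

Run:
```python
from h import *
b=cam("side");Q=cloud(b)
cv2.imwrite("pics/m5.png",cv2.resize(b["frame"][200:300,280:400],(720,600),interpolation=cv2.INTER_CUBIC)[...,::-1])
m=(Q[...,2]>79)&(Q[...,2]<86)&(Q[...,0]>550)&(Q[...,0]<760)&(Q[...,1]>115)&(Q[...,1]<335)
print(cv2.minAreaRect(Q[m][:,:2].astype(np.float32)))
m=(Q[...,2]>45)&(Q[...,2]<57)&(Q[...,1]>245)&(Q[...,1]<320)&(Q[...,0]>515)&(Q[...,0]<570)
P=Q[m]
for y in range(250,320,8):
    s=P[abs(P[:,1]-y)<4]
    if len(s)>3: print(y,len(s),s[:,0].min().round(),s[:,0].max().round(),s[:,0].mean().round(1))
```

```text
((648.28076171875, 228.16815185546875), (105.46683502197266, 146.83721923828125), 1.6021907329559326)
250 7 538.0 551.0 543.9
258 27 535.0 556.0 547.3
266 39 536.0 556.0 546.4
274 37 534.0 557.0 546.6
282 38 533.0 556.0 545.0
290 32 534.0 555.0 545.2
298 39 532.0 557.0 546.5
306 36 536.0 555.0 547.4
314 35 533.0 557.0 546.0
```

View pics/m5.png

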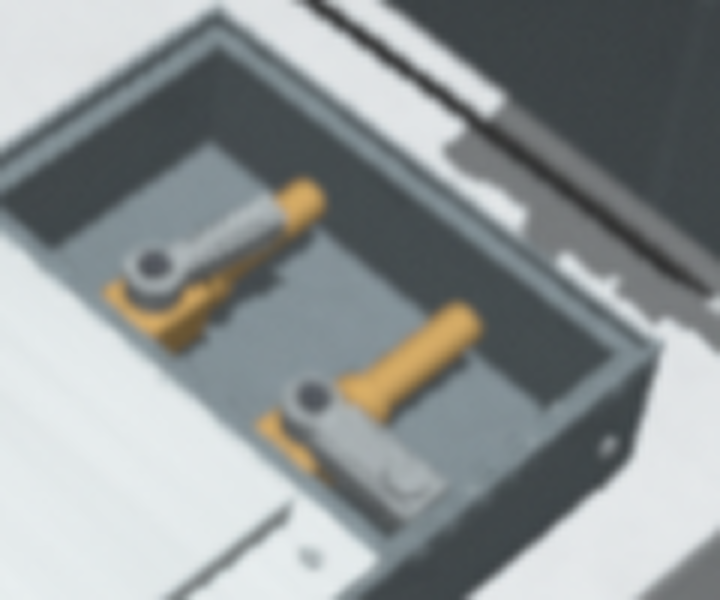

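The marked handle is crosswise (disc at (405,480)), the plain handle hasn't moved, and the cover is at its rear stop. Handing in.

```bash
python3 -c "
from cell import workorder
print(workorder.sign_off())"
```

```text
the job is handed in; nothing more can be done
None
```

The cover is slid back to its rear stop and the marked (left) handle is turned fully crosswise against its stop; the job is handed in, and sign-off returned no verdict. The last close view showed the plain handle where it was, and I did not re-measure the bystanders, which the arm did not go near.

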